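Find the rattling parts case by shaking and hold it out over the hand-over pad

ROBOT

A 7-joint arm with a two-finger parallel gripper is mounted at the origin on a cart in front of the work surface, level with it; the furniture and walls round the work are solid. World frame = base frame: x ahead of the robot, y to its left, z up, the work surface at z = 0. Lengths are in m, angles in rad, forces in N, time in s.
With the tool pointing down it reaches from about 0.4 to 0.85 m from the base axis. Payload 4.5 kg.
Tool frame: the origin (TCP) lies where the fingers leave the gripper's body, on its centre line; the fingertips stand 64 mm ahead of it and the grasp point (between the pads) lies 45 mm ahead of it; z points along the fingers, y is the line along which they close (so a half turn about z gives the same grasp; the last joint's range is limited). The gripper opens to 88 mm and grips with 3 to 60 N. Pads are 18 mm wide; open, the fingers measure 123 mm over their backs; the gripper's body (75 mm by 187 mm) begins 45 mm behind the grasp point.
Start: joints at [-1.185, 0.689, -0.195, 1.565, 0.157, 0.902, -0.215], TCP at [0.215, 0.587, 0.303] pointing down, gripper open.
Joint ranges: [-3.01, 3.01], [-0.46, 2.08], [-1.47, 1.51], [0.13, 2.56], [-1, 4.14], [0.04, 2.09], [-2.66, 2.66]. Speed limits (rad/s): [2.57, 2.57, 3.14, 3.14, 3.14, 3.14, 3.14].

INTERFACE

Orientations are given as a unit quaternion [w, x, y, z].
In Python, from station import robot, vision gives the robot as it stands. The module is installed in compiled form; this text tells all that it offers.
- The arm moves only by the shell command python3 -m jog FILE [FORCE], which reads ROWS from the file FILE. ROWS is one flat JSON list of numbers that holds 1 to 20 rows one after another, with no inner brackets; each row has 7 numbers: a rotation vector rx, ry, rz in a scale on which 1.0 is 60 degrees, then dx, dy, dz in parts of the range, where 1.0 means 0.75 m, then the finger opening in m; each row is the pose to reach, as a shift and turn from the pose commanded when the command began, along the tool's axes at that moment; what a row does not reach only later rows make up. A row lasts 1/8 s, in which the tool goes at most 0.0625 m and 0.188 rad, less where a joint would pass 70% of its speed; a pose out of reach is approached as far as the arm can. The fingers move at their own pace and stop on an object; FORCE is the grip in N (left out, the last holds). Time passes only in rows, so rows that do not move let the fingers close. It prints the time, the measured TCP pose, the force, the opening and the grip force at its end. No shift or turn number may pass 1 either way. Input that does not fit is refused with a message, and nothing moves.
- robot.state(): the state, without advancing time (a new reading comes with each control period).
- vision.capture(name): name is "side" or "top" or "wrist"; returns a dict with "image" (480x640x3 uint8, red, green, blue), "fx", "fy", "cx", "cy" (pixels), "view" (4x4, takes a point from world to camera coordinates); the wrist camera has in their place "hand_eye" (4x4, takes a point from camera to tool coordinates, whose origin is the TCP and whose axes are the flange's). Camera axes: x right, y down, z forward; pixel columns grow to the right and rows downward; lengths in m; the calibration is good to about 2 mm. A picture is of the moment at which its call begins: read the wrist's pose just before it. There is no depth.
- robot.finish_job(): hands the job in; it is judged then, once.
The state is a dict: "clock": time; "joints": joint angles; "qvel": joint speeds; "effort": joint torques, N m; "tcp_pos": TCP position; "tcp_rot": TCP orientation; "wrist_force": force on the tool from outside, world axes, zero at the start; "moment": the same for the moment, N m; "finger_gap": finger opening in m; "grasp_force": force on a finger pad.
Only numpy, scipy, OpenCV 4.12 (cv2) and the standard library are available. Lean on these libraries where they do the work, as an engineer would, in place of code of your own. Each camera call takes 0.05 s, during which the arm holds its last target. There are 200 camera calls.

TASK

One of the three sealed grey parts cases has a ball loose inside. Take all three in turn, left, middle, then right, lift each well clear of the bench and shake it briskly to and fro to find the one that rattles, standing what you put down back upright where it stood on the mat. Present the one that rattles: finish while still holding it in the gripper, level and steady in mid-air, a hand's width above the middle of the round hand-over pad beyond the cases, with the other two back in their places and the small things lying about left alone.

Things in the scene. Friction and masses are not known exactly. Their poses are not given: they have to be found in the camera images.
- mat: thin black rubber mat, 150 x 370 mm, 3 mm thick, fixed; the three cases stand on it side by side, 130 mm apart, squarely. Origin: centre of its underside, z up, y along its length towards the left; turned up to 0.2 rad. A tall grey parts cabinet with open drawers stands some 0.1 m to the left of and behind its left end: keep the gripper clear of it, also on the way from the start
- case_left: left (+y) of the three like cases: sealed plain grey parts case, 120 mm long (its x, pointing away from the robot), 66 mm wide (y), 50 mm high, lid bonded on, 0.4 kg with contents. Origin: centre of its underside, z up. Grip it from above across its 66 mm, at mid-length
- case_middle: the middle one, same size, look, weight and frame as case_left. Inside each case is a 114 x 60 x 44 mm space: in one of the three, a different one each time, a 40 mm steel ball (0.26 kg) rolls free with 74 mm of play lengthwise; the other two hold a 0.26 kg block with no play
- case_right: the right one (-y), same size, look, weight and frame as case_left. Held level, swung 100 mm along its length in 0.4 s and stopped short, the loose ball knocks and stays at the leading end: its weight shifts the wrist moment by 0.1 N m (fro: as much the other way); in a packed case under 0.03 each way. Gentle strokes hardly roll it
- pad: round metal flange with a cork disc on top, the hand-over pad, 76 mm across, 17 mm high, fixed to the bench beyond the cases. Origin: centre of its underside; z up. The case that rattles is held over its middle
- thumb_screw: bystander: small knurled thumb screw standing on its head, 20 x 20 x 29 mm, beyond the pad to the left; origin centre of underside
- end_cap: bystander: dark round end cap, 63 mm across, 22 mm high, beyond the right case; origin centre of underside
- loupe: bystander: black loupe, 39 mm across, 38 mm high, to the right of the pad; origin centre of underside
- rubber: bystander: eraser, 19 x 42 x 13 mm, to the left of the pad; origin centre of underside

How it is judged:
By the outcome, as a careful person would: the job done as asked, in the order asked, and still so for the second after the job is handed in, while the arm keeps its last pose, push and grip.
It also fails if it takes over 67 s, if anything falls off the work surface, if the arm or the gripper's body presses on something with over 40 N, if the wrist force passes 120 N, or if a joint passes its speed limit or range.

## Working session

There is one attempt and no reset: what is moved stays moved. The work goes in short steps, Python scripts to look and compute and a shell command to move; the robot and the scene stay as the last step left them, time stands still between calls to the robot, and variables do not carry over. Pictures are saved under pics/ and viewed, at most 10 in all, crops included, and the job is handed in when it is done.

```bash
mkdir -p pics; python3 - <<'E'
from station import robot, vision
import cv2,numpy as np
s=robot.state()
for k in s: print(k,np.round(s[k],4))
for n in("top","side"):
    c=vision.capture(n); cv2.imwrite(f"pics/{n}0.png",c["image"][:,:,::-1])
    print(n,c["fx"],c["fy"],c["cx"],c["cy"]);print(np.round(c["view"],4))
E
```

```text
clock 0.0
joints [-1.1852  0.69   -0.1946  1.5663  0.1573  0.9025 -0.2151]
qvel [ 0.0017 -0.0006  0.0011  0.0003 -0.0012 -0.0011 -0.0016]
effort [-0.00000e+00 -5.27576e+01 -1.26680e+00 -1.53438e+01 -5.26000e-02
  6.40000e-03  2.00000e-04]
tcp_pos [0.2152 0.5862 0.3019]
tcp_rot [-1.000e-04  1.749e-01  9.846e-01 -9.000e-04]
wrist_force [-0.1777 -0.0429 -0.2376]
moment [-0.0185 -0.0361 -0.0125]
grasp_force 0.0
finger_gap 0.0882
top 462.4218463408858 462.4218463408858 311.3827735759835 236.5750053429883
[[-0.0072 -0.9997  0.0238 -0.0299]
 [-0.9974  0.0055 -0.0714  0.6317]
 [ 0.0712 -0.0243 -0.9972  0.859 ]
 [ 0.      0.      0.      1.    ]]
side 439.4495532345945 439.4495532345945 324.57556889420664 239.29603809994694
[[-0.9885 -0.151   0.0012  0.6053]
 [-0.0867  0.5608 -0.8234  0.1097]
 [ 0.1236 -0.814  -0.5675  0.7736]
 [ 0.      0.      0.      1.    ]]
```

View pics/top0.png

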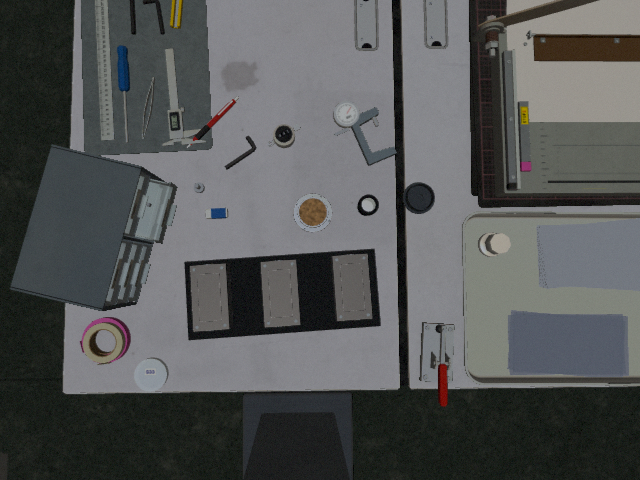

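View pics/side0.png

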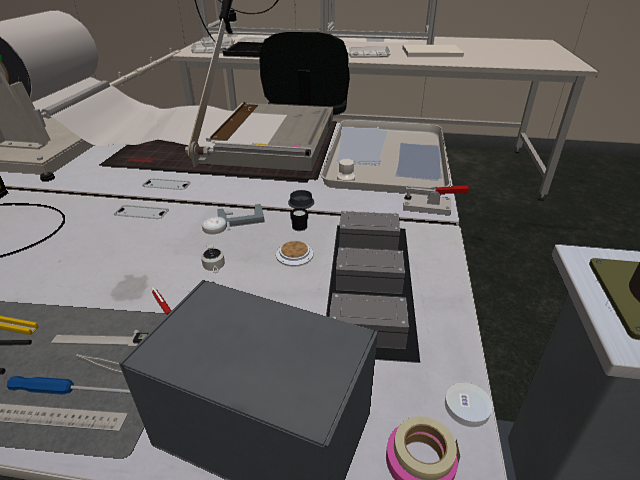

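The top view shows the mat with corners near (185,262), (374,250), (380,325), (189,339). The cases are centred near (209,297), (280,293) and (352,287), and the pad is at (313,212). The cabinet is on the left, spanning about (12..176, 145..310). Next I'll turn these pixels into positions.

```bash
cat > h.py <<'E'
import numpy as np,cv2
from station import robot,vision
from scipy.spatial.transform import Rotation as R
def ground(c,uv,z):
    uv=np.atleast_2d(np.asarray(uv,float));V=np.array(c["view"]);Rm=V[:3,:3];o=-Rm.T@V[:3,3]
    d=np.c_[(uv[:,0]-c["cx"])/c["fx"],(uv[:,1]-c["cy"])/c["fy"],np.ones(len(uv))]@Rm
    return (o+d*((z-o[2])/d[:,2])[:,None])[:,:2]
def rot():
    q=robot.state()["tcp_rot"];return R.from_quat([q[1],q[2],q[3],q[0]])
def go(target,yaw=None):
    """shift in tool axes to TCP target; turn so that tool is straight down with tool y along world yaw dir"""
    s=robot.state();r=rot();M=r.as_matrix()
    print("tool y az",np.arctan2(M[1,1],M[0,1]),"z",M[:,2].round(4))
    print("d tool",(M.T@(np.array(target)-s["tcp_pos"])).round(4))
    if yaw is not None:
        best=None
        for a in(yaw,yaw+np.pi):
            y=np.array([np.cos(a),np.sin(a),0]);z=np.array([0,0,-1.]);T=np.c_[np.cross(y,z),y,z]
            v=R.from_matrix(M.T@T).as_rotvec();print("rotvec",v.round(4))
E
python3 - <<'E'
from h import *
c=vision.capture("top");im=c["image"].astype(int)
g=im.max(2)
m=((g<45)*255).astype(np.uint8);roi=np.zeros_like(m);roi[240:350,178:390]=1;m*=roi
cs=max(cv2.findContours(m,cv2.RETR_EXTERNAL,cv2.CHAIN_APPROX_NONE)[0],key=cv2.contourArea)[:,0]
hull=cv2.convexHull(cs)[:,0]
P=ground(c,hull,0.003);r=cv2.minAreaRect((P*1000).astype(np.float32));print("mat",r)
fill=np.zeros_like(m);cv2.fillPoly(fill,[hull],1)
b=((g>=60)&(fill>0)).astype(np.uint8)
b=cv2.morphologyEx(b,cv2.MORPH_OPEN,np.ones((5,5)))
for k in cv2.findContours(b,cv2.RETR_EXTERNAL,cv2.CHAIN_APPROX_NONE)[0]:
    if cv2.contourArea(k)>500:
        print(cv2.boundingRect(k),cv2.minAreaRect((ground(c,k[:,0],.05)*1000).astype(np.float32)))
# pad
print(ground(c,[313,212],.017))
p=((im[:,:,0]-im[:,:,2]>40)).astype(np.uint8);p[:,:290]=0;p[:,340:]=0;p[:190]=0;p[235:]=0
ys,xs=np.nonzero(p);print("cork",xs.mean(),ys.mean(),ground(c,[xs.mean(),ys.mean()],.017),len(xs))
for n,uv,z in(("screw",(199,188),.029),("cap",(419,198),.022),("loupe",(368,205),.038),("rubber",(217,213),.013),("cabR",(176,185),.15),("cabBR",(140,300),.1),("cab",(105,309),.2),("spool",(283,135),.03)):print(n,ground(c,uv,z))
print(im[295,240],im[295,210],im[225,250])
E
```

```text
mat ((523.1857299804688, 23.19561767578125), (148.43899536132812, 368.1736755371094), 3.6236650943756104)
(190, 264, 39, 68) ((520.5590209960938, 153.88177490234375), (120.2970962524414, 65.40966033935547), 3.513516426086426)
(261, 260, 39, 67) ((526.822998046875, 25.14855194091797), (120.2763671875, 65.28716278076172), 3.5376505851745605)
(333, 254, 39, 67) ((537.12060546875, -106.99066162109375), (119.95468139648438, 65.46793365478516), 3.5073752403259277)
[[ 0.6794158  -0.03749136]]
cork 312.41906474820144 211.73741007194243 [[ 0.67992993 -0.03637496]] 556
screw [[0.72465578 0.17887521]]
cap [[ 0.70513626 -0.24236632]]
loupe [[ 0.68965836 -0.14094568]]
rubber [[0.67876075 0.14740913]]
cabR [[0.7081076  0.18977161]]
cabBR [[0.51901246 0.26160265]]
cab [[0.5123352  0.27892026]]
spool [[0.82675554 0.01936352]]
[17 19 18] [99 99 96] [126 127 131]
```

```bash
python3 - <<'E'
from h import *
a=vision.capture("top");b=vision.capture("side")
def Pm(c): return np.array([[c["fx"],0,c["cx"]],[0,c["fy"],c["cy"]],[0,0,1]])@np.array(c["view"])[:3]
t=np.array([(52,146),(146,165),(105,309),(12,288)],float).T;s=np.array([(126,363),(205,281),(377,333),(316,442)],float).T
X=cv2.triangulatePoints(Pm(a),Pm(b),t,s);X=(X[:3]/X[3]).T;print(X.round(3))
for x in X: print([ (lambda p:(p[:2]/p[2]).round(0))(Pm(c)@np.r_[x,1]) for c in(a,b)])
for z in(0,.05,.1,.15,.2): print(z,ground(a,[(176,185),(158,245),(140,300),(137,305)],z).round(3).tolist())
im=cv2.resize(a["image"][130:345,0:240,::-1],None,fx=2.8,fy=2.8,interpolation=cv2.INTER_CUBIC);cv2.imwrite("pics/cab.png",im)
w=vision.capture("wrist");print(w["fx"],w["cx"],w["cy"],np.round(w["hand_eye"],4).tolist());cv2.imwrite("pics/w0.png",w["image"][:,:,::-1])
E
```

```text
[[0.768 0.387 0.158]
 [0.739 0.238 0.151]
 [0.507 0.299 0.152]
 [0.548 0.443 0.158]]
[array([ 52., 147.]), array([123., 362.])]
[array([146., 166.]), array([203., 281.])]
[array([105., 310.]), array([376., 333.])]
[array([ 12., 285.]), array([322., 442.])]
0 [[0.736, 0.23], [0.618, 0.263], [0.513, 0.296], [0.503, 0.301]]
0.05 [[0.727, 0.217], [0.616, 0.248], [0.516, 0.279], [0.507, 0.284]]
0.1 [[0.717, 0.203], [0.613, 0.233], [0.519, 0.262], [0.511, 0.267]]
0.15 [[0.708, 0.19], [0.61, 0.217], [0.522, 0.245], [0.514, 0.249]]
0.2 [[0.699, 0.176], [0.607, 0.202], [0.525, 0.227], [0.518, 0.232]]
387.4626901110034 315.01255981097273 248.17614353137083 [[0.0001, -0.9554, -0.2954, 0.0758], [1.0, 0.0003, -0.0007, 0.0008], [0.0008, -0.2954, 0.9554, -0.0819], [0.0, 0.0, 0.0, 1.0]]
```

View pics/cab.png

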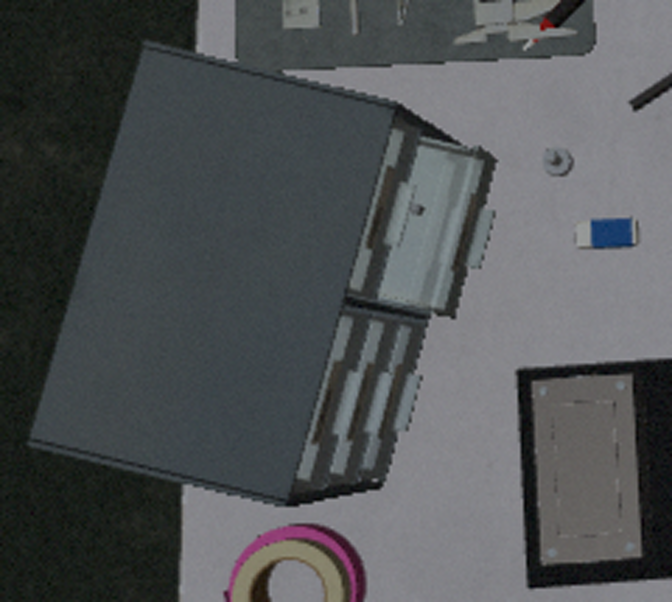

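The cabinet top is at about z=0.155. Its face runs from (0.507,0.299) to (0.739,0.238), with an open drawer at x>0.62. I'll plan the move to above the left case, staying above the cabinet.

```bash
python3 -c "
from h import *
go([.40,.30,.30]);go([.52,.1537,.25],np.pi/2+.062)"
```

```text
tool y az 1.2190486181940177 z [-2.e-04 -6.e-04 -1.e+00]
d tool [-0.2721 -0.2054  0.0026]
tool y az 1.2190486181940177 z [-2.e-04 -6.e-04 -1.e+00]
d tool [-0.4352 -0.3014  0.0526]
rotvec [-6.000e-04 -1.000e-04 -4.137e-01]
rotvec [-2.0000e-04  8.0000e-04  2.7278e+00]
```

Units first: shifts go in shares of 0.75 m and turns go in shares of 60 degrees. So -0.435 m / 0.75 = -0.58, -0.395 m / 0.75 = -0.5267, -0.414 rad / 1.0472 = -0.3953.

```bash
echo '[0,0,-0.0477,-0.06,-0.04,0,0.088,0,0,-0.0955,-0.12,-0.08,0,0.088,0,0,-0.1432,-0.1733,-0.12,0,0.088,0,0,-0.191,-0.24,-0.16,0,0.088,0,0,-0.2387,-0.2933,-0.2,0,0.088,0,0,-0.2865,-0.3467,-0.24,0,0.088,0,0,-0.3342,-0.4133,-0.28,0.0133,0.088,0,0,-0.3953,-0.4667,-0.32,0.0267,0.088,0,0,-0.3953,-0.5267,-0.36,0.0467,0.088,0,0,-0.3953,-0.58,-0.4013,0.0701,0.088,0,0,-0.3953,-0.58,-0.4013,0.0701,0.088,0,0,-0.3953,-0.58,-0.4013,0.0701,0.088,0,0,-0.3953,-0.58,-0.4013,0.0701,0.088]' > mv.in && python3 -m jog mv.in; cat > wr.py <<'E'
import sys
from h import *
# wrist view: measure case-top outline
s=robot.state();M=rot().as_matrix();c=vision.capture("wrist")
T=np.eye(4);T[:3,:3]=M;T[:3,3]=s["tcp_pos"];c["view"]=np.linalg.inv(T@np.array(c["hand_eye"]))
cv2.imwrite(f"pics/{sys.argv[1]}.png",c["image"][:,:,::-1])
g=c["image"].max(2);b=cv2.morphologyEx(((g>=60)&(g<180)).astype(np.uint8),cv2.MORPH_OPEN,np.ones((5,5)))
for k in cv2.findContours(b,cv2.RETR_EXTERNAL,cv2.CHAIN_APPROX_NONE)[0]:
    if cv2.contourArea(k)>2000: print(cv2.boundingRect(k),np.round(np.hstack([np.ravel(q) for q in cv2.minAreaRect((ground(c,k[:,0],.053)*1000).astype(np.float32))]),1))
E
python3 wr.py w1;python3 -c "
from h import *
go([.52,.1537,.25],np.pi/2+.062)"
```

```text
clock: 1.92
tcp_pos: [0.5195, 0.1562, 0.2506]
tcp_rot: [0.0, -0.033, 0.999, 0.001]
wrist_force: [-0.3, -0.2, 0.0]
finger_gap: 0.0881
grasp_force: 0.0
(57, 397, 583, 77) [702.5 206.6  83.1 521.2   3.7]
(449, 223, 158, 146) [565.6 319.4 123.6  87.7  66.3]
(265, 152, 93, 158) [520.5 153.7 121.2  66.5   3.7]
(83, 149, 107, 159) [526.9  26.  121.6  66.3   3.4]
tool y az 1.6359328495635457 z [ 6.0e-04  1.2e-03 -1.0e+00]
d tool [-0.0004 -0.0024  0.0007]
rotvec [0.0011 0.0006 0.0031]
rotvec [-1.0000e-03  1.8000e-03 -3.1385e+00]
```

View pics/w1.png

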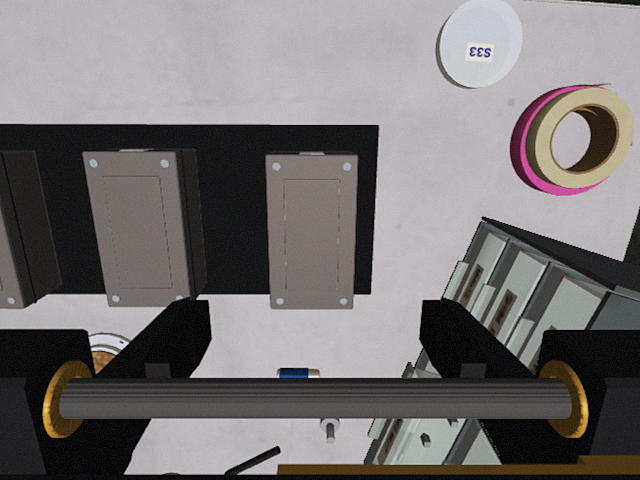

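The wrist view shows the left case top at (265..358, 152..310), which agrees with the top view. The right finger stays clear of the drawers. I'll go down in two steps.

In the tool's units: 0.09 m / 0.75 = 0.12, 0.05 m / 0.75 = 0.0667, 0.003 rad / 1.0472 = 0.0029.

```bash
echo '[0,0,0.0029,-0.0013,-0.0032,0.0667,0.088,0,0,0.0029,-0.0013,-0.0032,0.12,0.088,0,0,0.0029,-0.0013,-0.0032,0.12,0.088,0,0,0.0029,-0.0013,-0.0032,0.12,0.088]' > mv.in && python3 -m jog mv.in; python3 -c "
from h import *
go([.5205,.1537,.075],np.pi/2+.062)"
```

```text
clock: 2.48
tcp_pos: [0.5216, 0.1531, 0.1614]
tcp_rot: [0.001, -0.03, 1.0, 0.001]
wrist_force: [0.4, 0.8, 0.9]
finger_gap: 0.0879
grasp_force: 0.0
tool y az 1.6312423376014706 z [ 0.0017  0.0011 -1.    ]
d tool [0.0012 0.0006 0.0864]
rotvec [ 0.001   0.0017 -0.0016]
rotvec [ 2.70e-03 -1.50e-03  3.14e+00]
```

In the tool's units: 0.086 m / 0.75 = 0.1147, 0.075 m / 0.75 = 0.1.

```bash
echo '[0,0,0,0.0013,0,0.0533,0.088,0,0,0,0.0013,0,0.1,0.088,0,0,0,0.0013,0,0.1147,0.088,0,0,0,0.0013,0,0.1147,0.088,0,0,0,0.0013,0,0.1147,0.088,0,0,0,0.0013,0,0.1147,0.06,0,0,0,0.0013,0,0.1147,0.06,0,0,0,0.0013,0,0.1147,0.06,0,0,0,0.0013,0,0.1147,0.06,0,0,0,0.0013,0,0.1147,0.06,0,0,0,0.0013,0,0.1147,0.06]' > mv.in && python3 -m jog mv.in 55
```

```text
clock: 3.85
tcp_pos: [0.5205, 0.1527, 0.0747]
tcp_rot: [0.001, -0.03, 1.0, 0.001]
wrist_force: [-0.7, 0.5, 6.4]
finger_gap: 0.0654
grasp_force: 55.0
```

In the tool's units: -0.17 m / 0.75 = -0.2267, -0.15 m / 0.75 = -0.2.

```bash
cat > m.py <<'E'
from h import *
s=robot.state();M=rot().as_matrix();d=np.array([-np.sin(.062),np.cos(.062),0])
print("My",round(float(np.dot(s["moment"],d)),4),"mom",np.round(s["moment"],3),"F",np.round(s["wrist_force"],2),np.round(s["tcp_pos"],4),"toolz",M[:,2].round(4))
E
echo '[0,0,0,0,0,-0.0267,0.06,0,0,0,0,0,-0.08,0.06,0,0,0,0,0,-0.1467,0.06,0,0,0,0,0,-0.2,0.06,0,0,0,0,0,-0.2267,0.06,0,0,0,0,0,-0.2267,0.06,0,0,0,0,0,-0.2267,0.06,0,0,0,0,0,-0.2267,0.06]' > mv.in && python3 -m jog mv.in; python3 m.py
echo '[0,0,0,-0.0667,0,0,0.06,0,0,0,-0.1333,0,0,0.06,0,0,0,-0.1333,0,0,0.06,0,0,0,-0.1333,0,0,0.06,0,0,0,-0.1333,0,0,0.06,0,0,0,-0.1333,0,0,0.06,0,0,0,-0.1333,0,0,0.06,0,0,0,-0.1333,0,0,0.06]' > mv.in && python3 -m jog mv.in; python3 m.py
echo '[0,0,0,0.0667,0,0,0.06,0,0,0,0.1333,0,0,0.06,0,0,0,0.1333,0,0,0.06,0,0,0,0.1333,0,0,0.06,0,0,0,0.1333,0,0,0.06,0,0,0,0.1333,0,0,0.06,0,0,0,0.1333,0,0,0.06,0,0,0,0.1333,0,0,0.06]' > mv.in && python3 -m jog mv.in; python3 m.py
```

```text
clock: 4.85
tcp_pos: [0.5194, 0.1515, 0.2426]
tcp_rot: [-0.001, -0.03, 1.0, -0.001]
wrist_force: [-0.1, -0.1, -4.4]
finger_gap: 0.0656
grasp_force: 55.0
My 0.0166 mom [0.054 0.02  0.034] F [-0.07 -0.12 -4.36] [0.5194 0.1515 0.2426] toolz [-0.0029 -0.0012 -1.    ]
clock: 5.85
tcp_pos: [0.6199, 0.1578, 0.2442]
tcp_rot: [0.0, -0.03, 1.0, 0.0]
wrist_force: [-0.1, 0.1, -4.2]
finger_gap: 0.0661
grasp_force: 55.0
My -0.0055 mom [ 0.    -0.005  0.045] F [-0.05  0.07 -4.23] [0.6199 0.1578 0.2442] toolz [ 1.e-04  0.e+00 -1.e+00]
clock: 6.85
tcp_pos: [0.5203, 0.1519, 0.244]
tcp_rot: [-0.0, -0.03, 1.0, 0.0]
wrist_force: [-0.7, 0.2, -4.4]
finger_gap: 0.0657
grasp_force: 55.0
My 0.005 mom [0.021 0.006 0.039] F [-0.74  0.18 -4.4 ] [0.5203 0.1519 0.244 ] toolz [-0.e+00  1.e-04 -1.e+00]
```

```bash

echo '[0,0,0,-0.08,0,0,0.06,0,0,0,-0.16,0,0,0.06,0,0,0,-0.16,0,0,0.06,0,0,0,-0.16,0,0,0.06,0,0,0,-0.16,0,0,0.06,0,0,0,-0.16,0,0,0.06,0,0,0,-0.16,0,0,0.06]' > mv.in && python3 -m jog mv.in>/dev/null; python3 m.py
echo '[0,0,0,0.08,0,0,0.06,0,0,0,0.16,0,0,0.06,0,0,0,0.16,0,0,0.06,0,0,0,0.16,0,0,0.06,0,0,0,0.16,0,0,0.06,0,0,0,0.16,0,0,0.06,0,0,0,0.16,0,0,0.06,0,0,0,0.16,0,0,0.06]' > mv.in && python3 -m jog mv.in; python3 m.py
python3 -c "
from h import *
go([.5205,.1527,.0755],np.pi/2+.062)"
```

```text
My 0.041 mom [ 0.019  0.042 -0.029] F [ 0.24 -0.23 -3.74] [0.6395 0.1591 0.2444] toolz [ 0. -0. -1.]
clock: 8.72
tcp_pos: [0.5204, 0.1519, 0.244]
tcp_rot: [0.0, -0.03, 1.0, 0.0]
wrist_force: [-0.5, -0.4, -3.8]
finger_gap: 0.0654
grasp_force: 55.0
My -0.0228 mom [ 0.042 -0.02  -0.048] F [-0.49 -0.35 -3.81] [0.5204 0.1519 0.244 ] toolz [ 1.e-04  2.e-04 -1.e+00]
tool y az 1.6298058400725406 z [ 1.e-04  2.e-04 -1.e+00]
d tool [-0.0002  0.0007  0.1685]
rotvec [ 0.0002  0.0001 -0.003 ]
rotvec [ 1.0000e-04 -3.0000e-04  3.1386e+00]
```

In the tool's units: 0.1685 m / 0.75 = 0.2247, 0.1665 m / 0.75 = 0.222.

```bash

echo '[0,0,0,0,0.0013,0.0667,0.06,0,0,0,0,0.0013,0.1333,0.06,0,0,0,0,0.0013,0.1867,0.06,0,0,0,0,0.0013,0.2133,0.06,0,0,0,0,0.0013,0.222,0.06,0,0,0,0,0.0013,0.2247,0.06,0,0,0,0,0.0013,0.2247,0.06,0,0,0,0,0.0013,0.2247,0.06]' > mv.in && python3 -m jog mv.in;python3 m.py
```

```text
clock: 9.72
tcp_pos: [0.5206, 0.153, 0.0765]
tcp_rot: [0.001, -0.029, 1.0, 0.0]
wrist_force: [-0.8, 0.1, -4.3]
finger_gap: 0.0661
grasp_force: 55.0
My 0.0387 mom [-0.009  0.038 -0.028] F [-0.8   0.1  -4.32] [0.5206 0.153  0.0765] toolz [ 1.5e-03  7.0e-04 -1.0e+00]
```

In the tool's units: -0.1285 m / 0.75 = -0.1713, -0.11 m / 0.75 = -0.1467.

```bash

echo '[0,0,0,0,0,0.0016,0.06,0,0,0,0,0,0.0027,0.06,0,0,0,0,0,0.0027,0.06,0,0,0,0,0,0.0027,0.088,0,0,0,0,0,0.0027,0.088,0,0,0,0,0,0.0027,0.088,0,0,0,0,0,0.0027,0.088,0,0,0,0,0,-0.04,0.088,0,0,0,0,0,-0.12,0.088,0,0,0,0,-0.0533,-0.1467,0.088,0,0,0,0,-0.12,-0.1467,0.088,0,0,0,0,-0.1713,-0.1467,0.088,0,0,0,0,-0.1713,-0.1467,0.088,0,0,0,0,-0.1713,-0.1467,0.088,0,0,0,0,-0.1713,-0.1467,0.088]' > mv.in && python3 -m jog mv.in
python3 wr.py w2; python3 -c "
from h import *
go([.5275,.0250,.075],np.pi/2+.062)"
```

```text
clock: 11.6
tcp_pos: [0.5277, 0.0264, 0.1856]
tcp_rot: [0.0, -0.031, 1.0, 0.001]
wrist_force: [-0.5, 0.8, 1.5]
finger_gap: 0.0876
grasp_force: 0.0
(278, 455, 362, 20) [670.5 137.3  16.8 255.2   3.5]
(50, 361, 532, 77) [622.8  32.9  59.6 356.4   3.4]
(257, 234, 111, 118) [548.1  26.9  76.4  65.8   3.5]
(11, 157, 142, 198) [ 535.8 -105.1  121.6   66.8    3.7]
(468, 156, 139, 198) [519.3 152.  121.5  66.2   3.4]
tool y az 1.6325262210733766 z [ 1.e-04  1.e-03 -1.e+00]
d tool [ 0.0002 -0.0014  0.1106]
rotvec [ 0.001   0.0001 -0.0003]
rotvec [ 2.0000e-04 -1.6000e-03  3.1413e+00]
```

The left case is back at (519,152) mm, so it is standing in its place. Now I'll take the middle one.

In the tool's units: 0.1105 m / 0.75 = 0.1473, 0.09 m / 0.75 = 0.12.

```bash
echo '[0,0,0,0,-0.0015,0.0667,0.088,0,0,0,0,-0.0015,0.12,0.088,0,0,0,0,-0.0015,0.1473,0.088,0,0,0,0,-0.0015,0.1473,0.088,0,0,0,0,-0.0015,0.1473,0.088,0,0,0,0,-0.0015,0.1473,0.06,0,0,0,0,-0.0015,0.1473,0.06,0,0,0,0,-0.0015,0.1473,0.06,0,0,0,0,-0.0015,0.1473,0.06,0,0,0,0,-0.0015,0.1473,0.06]' > mv.in && python3 -m jog mv.in 55; python3 m.py
echo '[0,0,0,0,0,-0.0267,0.06,0,0,0,0,0,-0.08,0.06,0,0,0,0,0,-0.1467,0.06,0,0,0,0,0,-0.2,0.06,0,0,0,0,0,-0.2267,0.06,0,0,0,0,0,-0.2267,0.06,0,0,0,0,0,-0.2267,0.06,0,0,0,0,0,-0.2267,0.06]' > mv.in && python3 -m jog mv.in; python3 m.py
echo '[0,0,0,-0.08,0,0,0.06,0,0,0,-0.16,0,0,0.06,0,0,0,-0.16,0,0,0.06,0,0,0,-0.16,0,0,0.06,0,0,0,-0.16,0,0,0.06,0,0,0,-0.16,0,0,0.06,0,0,0,-0.16,0,0,0.06]' > mv.in && python3 -m jog mv.in>/dev/null; python3 m.py
echo '[0,0,0,0.08,0,0,0.06,0,0,0,0.16,0,0,0.06,0,0,0,0.16,0,0,0.06,0,0,0,0.16,0,0,0.06,0,0,0,0.16,0,0,0.06,0,0,0,0.16,0,0,0.06,0,0,0,0.16,0,0,0.06,0,0,0,0.16,0,0,0.06]' > mv.in && python3 -m jog mv.in>/dev/null; python3 m.py
```

```text
clock: 12.9
tcp_pos: [0.5283, 0.0242, 0.0758]
tcp_rot: [0.001, -0.03, 1.0, 0.001]
wrist_force: [-0.0, 1.6, 5.4]
finger_gap: 0.0658
grasp_force: 55.0
My 0.0965 mom [ 0.464  0.125 -0.053] F [-0.02  1.62  5.38] [0.5283 0.0242 0.0758] toolz [ 0.0017  0.0012 -1.    ]
clock: 13.9
tcp_pos: [0.527, 0.0233, 0.2437]
tcp_rot: [-0.001, -0.03, 1.0, -0.0]
wrist_force: [-0.4, 0.9, -3.5]
finger_gap: 0.0659
grasp_force: 54.9
My 0.0311 mom [ 0.003  0.031 -0.036] F [-0.42  0.87 -3.52] [0.527  0.0233 0.2437] toolz [-2.9e-03 -4.0e-04 -1.0e+00]
My 0.1436 mom [ 0.012  0.145 -0.045] F [-0.12  0.29 -3.33] [0.6471 0.0306 0.2453] toolz [-2.e-04 -2.e-04 -1.e+00]
My -0.1075 mom [ 0.082 -0.103  0.023] F [-0.15  0.67 -3.96] [0.528  0.0236 0.245 ] toolz [ 1.e-04  2.e-04 -1.e+00]
```

In the tool's units: -0.12 m / 0.75 = -0.16, -0.06 m / 0.75 = -0.08.

```bash
echo '[0,0,0,-0.08,0,0,0.06,0,0,0,-0.16,0,0,0.06,0,0,0,-0.16,0,0,0.06,0,0,0,-0.16,0,0,0.06,0,0,0,-0.16,0,0,0.06,0,0,0,-0.16,0,0,0.06,0,0,0,-0.16,0,0,0.06]' > mv.in && python3 -m jog mv.in>/dev/null; python3 m.py
echo '[0,0,0,0.08,0,0,0.06,0,0,0,0.16,0,0,0.06,0,0,0,0.16,0,0,0.06,0,0,0,0.16,0,0,0.06,0,0,0,0.16,0,0,0.06,0,0,0,0.16,0,0,0.06,0,0,0,0.16,0,0,0.06,0,0,0,0.16,0,0,0.06]' > mv.in && python3 -m jog mv.in>/dev/null; python3 m.py
echo '[0,0,0,0,0.0008,0.0667,0.06,0,0,0,0,0.0008,0.1333,0.06,0,0,0,0,0.0008,0.1867,0.06,0,0,0,0,0.0008,0.2133,0.06,0,0,0,0,0.0008,0.2227,0.06,0,0,0,0,0.0008,0.2253,0.06,0,0,0,0,0.0008,0.2253,0.06,0,0,0,0,0.0008,0.2253,0.06]' > mv.in && python3 -m jog mv.in;python3 m.py
```

```text
My 0.0607 mom [-0.003  0.061 -0.024] F [ 0.52 -0.34 -4.14] [0.6471 0.0305 0.2453] toolz [-3.e-04 -3.e-04 -1.e+00]
My -0.1118 mom [ 0.009 -0.111 -0.017] F [-0.62  1.23 -4.52] [0.528  0.0236 0.245 ] toolz [ 1.e-04  2.e-04 -1.e+00]
clock: 18.65
tcp_pos: [0.5282, 0.0241, 0.0769]
tcp_rot: [0.001, -0.029, 1.0, 0.0]
wrist_force: [0.1, 0.0, -3.8]
finger_gap: 0.0654
grasp_force: 55.0
My -0.0151 mom [ 0.012 -0.014 -0.019] F [ 0.08  0.   -3.82] [0.5282 0.0241 0.0769] toolz [ 1.5e-03  4.0e-04 -1.0e+00]
```

In the tool's units: -0.13 m / 0.75 = -0.1733, -0.11 m / 0.75 = -0.1467.

```bash

echo '[0,0,0,0,0,0.0008,0.06,0,0,0,0,0,0.002,0.06,0,0,0,0,0,0.002,0.06,0,0,0,0,0,0.002,0.088,0,0,0,0,0,0.002,0.088,0,0,0,0,0,0.002,0.088,0,0,0,0,0,0.002,0.088,0,0,0,0,0,-0.04,0.088,0,0,0,0,0,-0.12,0.088,0,0,0,0,-0.0533,-0.1467,0.088,0,0,0,0,-0.12,-0.1467,0.088,0,0,0,0,-0.1733,-0.1467,0.088,0,0,0,0,-0.1733,-0.1467,0.088,0,0,0,0,-0.1733,-0.1467,0.088,0,0,0,0,-0.1733,-0.1467,0.088]' > mv.in && python3 -m jog mv.in
python3 wr.py w3; python3 -c "
from h import *
go([.5363,-.1055,.075],np.pi/2+.062)"
```

```text
clock: 20.52
tcp_pos: [0.5355, -0.1038, 0.1861]
tcp_rot: [0.0, -0.031, 1.0, 0.001]
wrist_force: [-0.0, 0.9, 0.1]
finger_gap: 0.0879
grasp_force: 0.0
(277, 455, 363, 20) [678.8   7.   16.9 256.3   3.5]
(49, 361, 533, 77) [631.4 -97.1  59.8 357.6   3.5]
(250, 162, 120, 193) [ 537.2 -106.2  119.3   65.7    3.6]
(470, 154, 140, 198) [525.9  23.6 121.4  66.    3.4]
tool y az 1.6327284214117395 z [ 0.e+00  9.e-04 -1.e+00]
d tool [-0.0007 -0.0017  0.1112]
rotvec [ 0.0009  0.0001 -0.0001]
rotvec [ 1.0000e-04 -1.5000e-03  3.1415e+00]
```

The middle case was put back at (526,24) mm. The right case is at (537,-106) mm.

In the tool's units: 0.111 m / 0.75 = 0.148, 0.09 m / 0.75 = 0.12.

```bash
echo '[0,0,0,-0.0013,-0.0027,0.0667,0.088,0,0,0,-0.0013,-0.0027,0.12,0.088,0,0,0,-0.0013,-0.0027,0.148,0.088,0,0,0,-0.0013,-0.0027,0.148,0.088,0,0,0,-0.0013,-0.0027,0.148,0.088,0,0,0,-0.0013,-0.0027,0.148,0.06,0,0,0,-0.0013,-0.0027,0.148,0.06,0,0,0,-0.0013,-0.0027,0.148,0.06,0,0,0,-0.0013,-0.0027,0.148,0.06,0,0,0,-0.0013,-0.0027,0.148,0.06]' > mv.in && python3 -m jog mv.in 55; python3 m.py
echo '[0,0,0,0,0,-0.0267,0.06,0,0,0,0,0,-0.08,0.06,0,0,0,0,0,-0.1467,0.06,0,0,0,0,0,-0.2,0.06,0,0,0,0,0,-0.2267,0.06,0,0,0,0,0,-0.2267,0.06,0,0,0,0,0,-0.2267,0.06,0,0,0,0,0,-0.2267,0.06]' > mv.in && python3 -m jog mv.in; python3 m.py
echo '[0,0,0,-0.08,0,0,0.06,0,0,0,-0.16,0,0,0.06,0,0,0,-0.16,0,0,0.06,0,0,0,-0.16,0,0,0.06,0,0,0,-0.16,0,0,0.06,0,0,0,-0.16,0,0,0.06,0,0,0,-0.16,0,0,0.06]' > mv.in && python3 -m jog mv.in>/dev/null; python3 m.py
echo '[0,0,0,0.08,0,0,0.06,0,0,0,0.16,0,0,0.06,0,0,0,0.16,0,0,0.06,0,0,0,0.16,0,0,0.06,0,0,0,0.16,0,0,0.06,0,0,0,0.16,0,0,0.06,0,0,0,0.16,0,0,0.06,0,0,0,0.16,0,0,0.06]' > mv.in && python3 -m jog mv.in>/dev/null; python3 m.py
echo '[0,0,0,-0.08,0,0,0.06,0,0,0,-0.16,0,0,0.06,0,0,0,-0.16,0,0,0.06,0,0,0,-0.16,0,0,0.06,0,0,0,-0.16,0,0,0.06,0,0,0,-0.16,0,0,0.06,0,0,0,-0.16,0,0,0.06]' > mv.in && python3 -m jog mv.in>/dev/null; python3 m.py
echo '[0,0,0,0.08,0,0,0.06,0,0,0,0.16,0,0,0.06,0,0,0,0.16,0,0,0.06,0,0,0,0.16,0,0,0.06,0,0,0,0.16,0,0,0.06,0,0,0,0.16,0,0,0.06,0,0,0,0.16,0,0,0.06,0,0,0,0.16,0,0,0.06]' > mv.in && python3 -m jog mv.in>/dev/null; python3 m.py
```

```text
clock: 21.82
tcp_pos: [0.5369, -0.1073, 0.0758]
tcp_rot: [0.001, -0.03, 1.0, 0.0]
wrist_force: [-0.3, 1.5, 6.6]
finger_gap: 0.0656
grasp_force: 55.0
My 0.1002 mom [0.373 0.124 0.01 ] F [-0.32  1.46  6.63] [ 0.5369 -0.1073  0.0758] toolz [ 1.3e-03  4.0e-04 -1.0e+00]
clock: 22.82
tcp_pos: [0.5357, -0.1076, 0.2437]
tcp_rot: [-0.001, -0.03, 1.0, 0.0]
wrist_force: [-0.2, -0.5, -3.9]
finger_gap: 0.0659
grasp_force: 54.9
My -0.0031 mom [ 0.053  0.    -0.068] F [-0.23 -0.51 -3.89] [ 0.5357 -0.1076  0.2437] toolz [-2.9e-03  3.0e-04 -1.0e+00]
My 0.0258 mom [ 0.016  0.027 -0.034] F [ 0.   -0.23 -3.56] [ 0.6559 -0.1007  0.2453] toolz [-1.e-04 -2.e-04 -1.e+00]
My -0.0107 mom [-0.003 -0.011 -0.021] F [ 0.01 -0.53 -4.99] [ 0.5367 -0.1075  0.245 ] toolz [ 0.e+00  2.e-04 -1.e+00]
My -0.0116 mom [-0.011 -0.012 -0.046] F [ 0.53 -0.59 -4.15] [ 0.6559 -0.1007  0.2453] toolz [-1.e-04 -2.e-04 -1.e+00]
My 0.0258 mom [0.012 0.027 0.017] F [-1.14 -0.1  -4.19] [ 0.5367 -0.1075  0.245 ] toolz [ 0.e+00  2.e-04 -1.e+00]
```

The right case is packed, so the middle one rattles. I'll put the right case back and return to the middle.

```bash
echo '[0,0,0,0,0.0004,0.0667,0.06,0,0,0,0,0.0004,0.1333,0.06,0,0,0,0,0.0004,0.1867,0.06,0,0,0,0,0.0004,0.2133,0.06,0,0,0,0,0.0004,0.2227,0.06,0,0,0,0,0.0004,0.2253,0.06,0,0,0,0,0.0004,0.2273,0.06,0,0,0,0,0.0004,0.2273,0.06,0,0,0,0,0.0004,0.2273,0.06]' > mv.in && python3 -m jog mv.in;python3 m.py
echo '[0,0,0,0,0,0,0.088,0,0,0,0,0,0,0.088,0,0,0,0,0,0,0.088,0,0,0,0,0,0,0.088,0,0,0,0,0,-0.04,0.088,0,0,0,0,0,-0.12,0.088,0,0,0,0,0.0533,-0.1467,0.088,0,0,0,0,0.12,-0.1467,0.088,0,0,0,0,0.174,-0.1467,0.088,0,0,0,0,0.174,-0.1467,0.088,0,0,0,0,0.174,-0.1467,0.088,0,0,0,0,0.174,-0.1467,0.088]' > mv.in && python3 -m jog mv.in
python3 wr.py w4; python3 -c "
from h import *
go([.527,.0240,.075],np.pi/2+.062)"
```

```text
clock: 27.7
tcp_pos: [0.5372, -0.1073, 0.0758]
tcp_rot: [0.001, -0.03, 1.0, -0.0]
wrist_force: [-1.9, 0.5, 6.3]
finger_gap: 0.0655
grasp_force: 55.0
My 0.2843 mom [ 0.3    0.304 -0.004] F [-1.9   0.5   6.28] [ 0.5372 -0.1073  0.0758] toolz [ 2.2e-03 -1.0e-04 -1.0e+00]
clock: 29.2
tcp_pos: [0.5288, 0.0212, 0.1844]
tcp_rot: [-0.0, -0.028, 1.0, -0.001]
wrist_force: [0.4, -0.8, 0.3]
finger_gap: 0.0879
grasp_force: 0.0
(278, 455, 362, 20) [670.4 130.1  16.7 253.    3.4]
(50, 361, 531, 77) [622.4  26.4  59.1 354.    3.1]
(266, 253, 109, 99) [554.   25.9  64.6  65.7   3.3]
(19, 162, 141, 194) [ 537.1 -105.9  119.3   66.7    3.6]
(477, 154, 142, 200) [519.5 151.8 121.7  66.4   3.5]
tool y az 1.6274985732687988 z [-4.e-04 -9.e-04 -1.e+00]
d tool [0.0016 0.0028 0.1094]
rotvec [-0.0008 -0.0004 -0.0053]
rotvec [-7.0000e-04  1.3000e-03  3.1363e+00]
```

In the tool's units: 0.109 m / 0.75 = 0.1453, 0.09 m / 0.75 = 0.12, -0.004 rad / 1.0472 = -0.0038.

```bash
echo '[0,0,-0.0038,0.0016,0.0037,0.0667,0.088,0,0,-0.0038,0.0016,0.0037,0.12,0.088,0,0,-0.0038,0.0016,0.0037,0.1453,0.088,0,0,-0.0038,0.0016,0.0037,0.1453,0.088,0,0,-0.0038,0.0016,0.0037,0.1453,0.088,0,0,-0.0038,0.0016,0.0037,0.1453,0.06,0,0,-0.0038,0.0016,0.0037,0.1453,0.06,0,0,-0.0038,0.0016,0.0037,0.1453,0.06,0,0,-0.0038,0.0016,0.0037,0.1453,0.06,0,0,-0.0038,0.0016,0.0037,0.1453,0.06]' > mv.in && python3 -m jog mv.in 55; python3 m.py
echo '[0,0,0,0,0,-0.0133,0.06,0,0,0,0,0,-0.04,0.06,0,0,0,0,0,-0.08,0.06,0,0,0,0,0,-0.12,0.06,0,0,0,0,0,-0.1467,0.06,0,0,0,0,0,-0.16,0.06,0,0,0,0,0,-0.16,0.06,0,0,0,0,0,-0.16,0.06]' > mv.in && python3 -m jog mv.in; python3 -c "
from h import *
go([.6799,-.0364,.18],np.pi/2+.062)"
```

```text
clock: 30.5
tcp_pos: [0.5278, 0.0251, 0.0763]
tcp_rot: [0.0, -0.031, 1.0, -0.0]
wrist_force: [-0.8, -1.4, 5.4]
finger_gap: 0.0654
grasp_force: 55.0
My 0.0746 mom [-0.26   0.059  0.027] F [-0.8  -1.41  5.36] [0.5278 0.0251 0.0763] toolz [ 1.e-03 -9.e-04 -1.e+00]
clock: 31.5
tcp_pos: [0.5269, 0.0256, 0.1948]
tcp_rot: [-0.001, -0.032, 0.999, -0.0]
wrist_force: [-0.6, -0.9, -3.7]
finger_gap: 0.0655
grasp_force: 55.0
tool y az 1.6341158200797183 z [-1.6e-03 -2.0e-04 -1.0e+00]
d tool [-0.1488 -0.0715  0.0146]
rotvec [-0.0001 -0.0016  0.0013]
rotvec [ 2.6000e-03 -2.0000e-04 -3.1403e+00]
```

In the tool's units: -0.149 m / 0.75 = -0.1987, -0.147 m / 0.75 = -0.196.

```bash
echo '[0,0,0,-0.0133,-0.0067,0,0.06,0,0,0,-0.04,-0.02,0,0.06,0,0,0,-0.0733,-0.036,0,0.06,0,0,0,-0.1067,-0.052,0,0.06,0,0,0,-0.14,-0.0667,0,0.06,0,0,0,-0.1667,-0.08,0.0067,0.06,0,0,0,-0.1867,-0.0893,0.0133,0.06,0,0,0,-0.196,-0.094,0.018,0.06,0,0,0,-0.1987,-0.0953,0.0195,0.06,0,0,0,-0.1987,-0.0953,0.0195,0.06,0,0,0,-0.1987,-0.0953,0.0195,0.06,0,0,0,-0.1987,-0.0953,0.0195,0.06,0,0,0,-0.1987,-0.0953,0.0195,0.06]' > mv.in && python3 -m jog mv.in; python3 m.py; python3 -c "
from h import *
go([.6799,-.0364,.18],np.pi/2+.062)
for n in('top','side'): cv2.imwrite('pics/'+n+'1.png',vision.capture(n)['image'][:,:,::-1])"
```

```text
clock: 33.12
tcp_pos: [0.6806, -0.0361, 0.1812]
tcp_rot: [0.0, -0.032, 0.999, 0.0]
wrist_force: [-0.4, 0.1, -3.6]
finger_gap: 0.0657
grasp_force: 55.0
My -0.063 mom [ 0.034 -0.061  0.006] F [-0.37  0.15 -3.6 ] [ 0.6806 -0.0361  0.1812] toolz [ 1.e-04  0.e+00 -1.e+00]
tool y az 1.6341837011468185 z [ 1.e-04  0.e+00 -1.e+00]
d tool [ 0.0007 -0.0003  0.0012]
rotvec [0.     0.0001 0.0014]
rotvec [-2.0000e-04  0.0000e+00 -3.1402e+00]
```

View pics/side1.png

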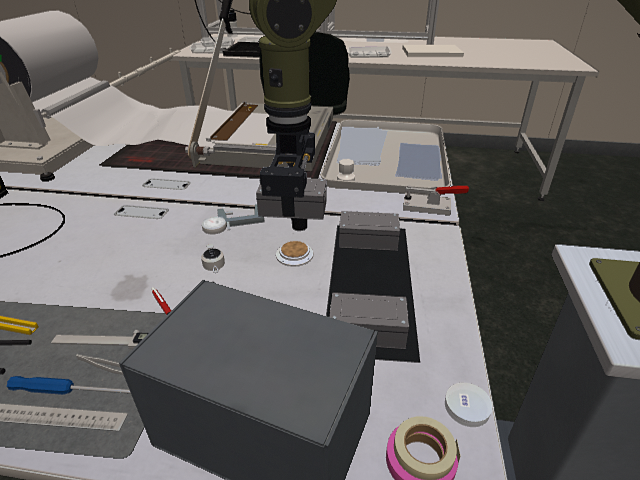

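View pics/top1.png

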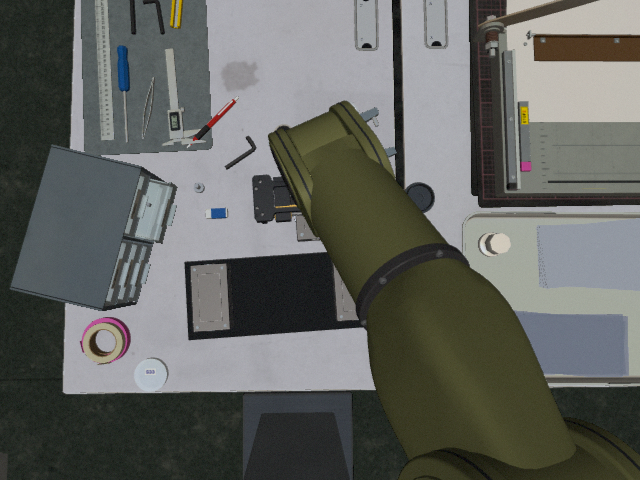

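The held case is level at side view (292,198), directly above the pad at (295,252). The left and right cases are in place and the bystanders are where they were. The gap over the pad is about 9 cm.

```bash
echo '[0,0,0,0,0,0,0.06,0,0,0,0,0,0,0.06,0,0,0,0,0,0,0.06,0,0,0,0,0,0,0.06,0,0,0,0,0,0,0.06,0,0,0,0,0,0,0.06]' > mv.in && python3 -m jog mv.in && python3 -c "
from station import robot
print(robot.finish_job())"
```

```text
clock: 33.98
tcp_pos: [0.6807, -0.0362, 0.181]
tcp_rot: [0.0, -0.032, 0.999, 0.0]
wrist_force: [-0.1, -0.1, -4.2]
finger_gap: 0.0655
grasp_force: 55.0
the job is handed in; nothing more can be done
None
```

The middle case is the one that rattles; I handed the job in at 34 s with it held level about 9 cm above the pad's middle, the left and right cases back in their places, and the small things left alone.

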